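# Clamp a tube rack on the mixer with its hairpin clip and start it

## Robot

A 7-joint arm with a two-finger parallel gripper is mounted at the origin on a cart in front of the work surface, level with it; the furniture and walls round the work are solid. World frame = base frame: x ahead of the robot, y to its left, z up, the work surface at z = 0. Lengths are in m, angles in rad, forces in N, time in s.
With the tool pointing down it reaches from about 0.425 to 0.875 m from the base axis. Payload 4.7 kg.
Tool frame: the origin (TCP) lies midway between the tips of the shut fingers; the grasp point (between the pads) lies 19 mm behind it (tcp_to_grasp is the distance from the TCP to the grasp point, in m); z points along the fingers, y is the line along which they close (so a half turn about z gives the same grasp; the last joint's range is limited). The gripper opens to 85 mm and grips with 20 to 120 N. Pads are 22 mm wide; open, the fingers measure 114 mm over their backs; the gripper's body (76 mm by 85 mm) begins 54 mm behind the grasp point. The pads swing forward as they close: fully open they stand 13 mm farther back than shut.
Start: joints at [-1.294, 0.321, -0.07, 1.45, 0.023, 1.371, -0.057], TCP at [0.169, 0.628, 0.231] pointing down, gripper open.
Joint ranges: [-2.86, 2.86], [-0.3, 2.09], [-1.38, 1.24], [0.06, 2.45], [-1.56, 4.7], [0.09, 2.05], [-2.69, 2.69]. Speed limits (rad/s): [2.57, 2.57, 3.14, 3.14, 3.14, 3.14, 3.14].

## Interface

Orientations are given as a unit quaternion [w, x, y, z].
In Python, from workcell import observe, capture, camera_info, hand_in, tcp_to_grasp gives the robot as it stands. The module is installed in compiled form; this text tells all that it offers.
- The arm moves only by the shell command python3 -m inch 'ROWS' [FORCE]. ROWS is rows parted by semicolons, their numbers by spaces, 1 to 5 of them, each of 7 numbers: dx, dy, dz in m, then a rotation vector rx, ry, rz in rad, then the finger opening in m; each row is the pose to reach, as a shift and turn from the pose commanded when the command began, along the tool's axes at that moment; what a row does not reach only later rows make up. A row lasts 1/12 s, in which the tool goes at most 0.0417 m and 0.125 rad, less where a joint would pass 70% of its speed; a pose out of reach is approached as far as the arm can. The fingers move at their own pace and stop on an object; FORCE is the grip in N (left out, the last holds). Time passes only in rows, so rows that do not move let the fingers close. It prints the time, the measured TCP pose, the force, the opening and the grip force at its end.
- observe(): the state, without advancing time (a new reading comes with each control period).
- capture(name): name is "side" or "top"; returns the picture (384x512x3 uint8, red, green, blue); there is no depth.
- camera_info(name): a dict with "camera_matrix" (3x3 intrinsics, pixels), "extrinsics" (4x4, takes a point from camera to world coordinates). Camera axes: x right, y down, z forward; pixel columns grow to the right and rows downward; lengths in m; the calibration is good to about 2 mm. A picture is of the moment at which its call begins. camera_info takes no time and is no camera call.
- hand_in(): hands the job in; it is judged then, once.
The state is a dict: "time_s": time; "joint_positions": joint angles; "joint_velocities": joint speeds; "tau": joint torques, N m; "tcp_pos": TCP position; "ee_rot": TCP orientation; "contact_force": force on the tool from outside, world axes, zero at the start; "ft_torque": the same for the moment, N m; "finger_gap": finger opening in m; "gripper_force": force on a finger pad.
Only numpy, scipy, OpenCV 4.12 (cv2) and the standard library are available. Lean on these libraries where they do the work, as an engineer would, in place of code of your own. Each camera call takes 0.05 s, during which the arm holds its last target. There are 200 camera calls.

## Task

Secure the loaded tube rack on the bench mixer and start it: push the rack fully home against the back stop, press the hold-down plate all the way down over the tubes, slide the hairpin clip through the cross hole of the locking post until its bent leg has snapped round the post, and only then push the switch paddle fully over to the back. Keep the tubes standing in the rack and do not disturb the bottles and the slide box beside the mixer.

Things in the scene. Friction and masses are not known exactly. Their poses are not given: they have to be found in the camera images.
- mixer: bench tube mixer, fixed. White housing 190 x 260 mm, aluminium platform on top, 45 mm above the worktop. x points from its front (robot side) to its back, y to its left, z up; origin on the worktop below the rack's home. Control housing on its right at the front: x -95 to 30, y -230 to -130, top 52 mm high. Two plain posts at x 38, y +-88, 192 mm high
- back_stop (a point): mixer x 84, y 0, on the platform (z 45 mm): face of the back stop, a sheet 32 mm high. Two guide strips 14 mm high, 74 mm apart inside, run along mixer x and lead the rack to it, over the platform and a loading shelf level with it, which juts out in front to mixer x -170
- rack: loose bent-aluminium tube rack 68 x 167 x 100 mm, 0.13 to 0.24 kg, holding three capped tubes; stands between the guide strips, pulled 45 to 75 mm out to the front. Origin amid underside; own y is its long way and points to the mixer's back. Home: far end sheet on the back stop, origin at mixer x 0 to 1, y 0 mm
- rack_end (a point): middle of the outer face of the rack's near upright end sheet, 55 mm above the rack's underside: push here, along mixer x. The sheet is 68 mm wide, 2 mm thick, 100 mm high, with a hand slot 74 to 89 mm up; the far sheet is alike
- holddown (a joint): travel of the hold-down plate down its posts, m: 0 up (start; underside 161 mm above the worktop, clear of the rack's end sheets), 0.025 fully down (underside 136 mm, 2 mm above the tube tops and between the taller end sheets). Pressing with about 6 to 12 N moves it; friction keeps it where it is left
- press_pad (a point): top centre of a round black rubber pad, 34 mm across, 3 mm high, on the plate (mixer x 29, y 0): press here. Plate: grey sheet metal, mixer x -52 to 52, y -118 to 128 mm, 4 mm thick; its upper face is 3 mm below this point, 165 mm above the worktop when up, 140 when down
- clip: loose hairpin clip (R-clip), 8 mm steel wire, 120 x 36 mm, 0.08 to 0.13 kg, flat in a track on the plate. Own x runs along the straight leg to its tip (x 52 mm), y to the bent leg, whose hollow at x 0 fits the post. Origin on the straight leg's underside, at the place that sits in the post. At the start it points at the post (mixer -y), origin 80 to 102 mm from it
- clip_bow (a point): rearmost point of the clip's round bow, 4 mm above the plate (clip x -68, y 14 mm). Push here along the clip's x; no grip is needed, the clip then keeps to the front strip of the track. Springing the bent leg over the post takes about 6 to 12 N, then it snaps in and stops; the bow ends 68 mm short of the post's axis
- track (a point): middle of the track's floor on the plate's upper face, at mixer x -18, y 30. Two strips 6 mm high, 39.5 mm apart inside, run along mixer y from y 124 to the post; the front one leads the straight leg (1.5 mm play) to the cross hole. The clip rides down with the plate
- clip_leg (a joint): how far the clip's bent leg is sprung open, rad: 0 at rest, 0.1 to 0.2 while it rides over the post, below 0.08 again when it hugs the post
- post_hole (a point): on the axis of the locking post, 140 mm above the worktop. Fixed steel post, 24 mm thick, mixer x -32, y -75, 182 mm high. Its cross hole, 12 mm wide, runs along mixer y from 1 mm below to 11.5 mm above this point, so it is open to the clip only when the plate is down. Clip home: clip origin at this point
- switch (a joint): angle of the black switch paddle on the control housing, rad: 0 off (leaning to the robot, mixer -x), 1.0 on (leaning to the back, mixer +x); starts at 0 to 0.12, stays where it is left and takes about 2 N at its tip
- switch_tip (a point): tip of the switch paddle, 38 mm from its pivot; paddle 16 mm wide, 7 mm thick. Pivot line along mixer y, at mixer x -58, y -180 mm, 58 mm above the worktop
- bottle_a: bystander: larger reagent bottle, 42 mm thick, 92 mm high, origin under it
- bottle_b: bystander: smaller reagent bottle, 34 mm thick, 78 mm high, origin under it
- slides: bystander: cardboard slide box 78 x 84 x 33 mm, origin under it
- tube_a: capped blood tube in the rack, 17 mm thick at the cap, 84 mm long, origin at its foot, z along it; top 89 mm above the platform
- tube_b: capped blood tube in the rack, 17 mm thick at the cap, 84 mm long, origin at its foot, z along it; top 89 mm above the platform
- tube_c: capped blood tube in the rack, 17 mm thick at the cap, 84 mm long, origin at its foot, z along it; top 89 mm above the platform
There are look-alikes about, which are no part of the job. Of the things like the clip, leave any that is turquoise; of the rest the smaller one is meant.

How it is judged:
By the outcome, as a careful person would: the job done as asked, in the order asked, and still so for the second after the job is handed in, with the robot touching nothing.
It also fails if it takes over 54 s, if anything falls off the work surface, if the arm or the gripper's body presses on something with over 40 N, if the wrist force passes 120 N, or if a joint passes its speed limit or range.

## Working session

There is one attempt and no reset: what is moved stays moved. The work goes in short steps, Python scripts to look and compute and a shell command to move; the robot and the scene stay as the last step left them, time stands still between calls to the robot, and variables do not carry over. Pictures are saved under pics/ and viewed, at most 10 in all, crops included, and the job is handed in when it is done.

```bash
mkdir -p pics; python3 - <<'E'
from workcell import *
import cv2,numpy as np
np.set_printoptions(precision=4,suppress=True)
for n in("side","top"):
    im=capture(n); cv2.imwrite(f"pics/{n}0.png",im[:,:,::-1])
    c=camera_info(n); print(n,np.array(c["camera_matrix"]),np.array(c["extrinsics"]))
o=observe();print(o["tcp_pos"],o["ee_rot"],o["time_s"],tcp_to_grasp)
E
```

```text
side [[442.9101   0.     258.7126]
 [  0.     442.9101 193.9947]
 [  0.       0.       1.    ]] [[-0.9891 -0.0506  0.1384  0.3686]
 [-0.1473  0.3511 -0.9247  1.3023]
 [-0.0018 -0.935  -0.3547  0.6318]
 [ 0.      0.      0.      1.    ]]
top [[378.0367   0.     255.5085]
 [  0.     378.0367 195.5143]
 [  0.       0.       1.    ]] [[ 0.0261 -0.9816  0.1892  0.3255]
 [-0.9995 -0.0285 -0.0099 -0.029 ]
 [ 0.0151 -0.1889 -0.9819  1.246 ]
 [ 0.      0.      0.      1.    ]]
[0.1688 0.6272 0.2303] [-0.0001  0.131   0.9914 -0.0009] 0.1 0.0187
```

View pics/top0.png

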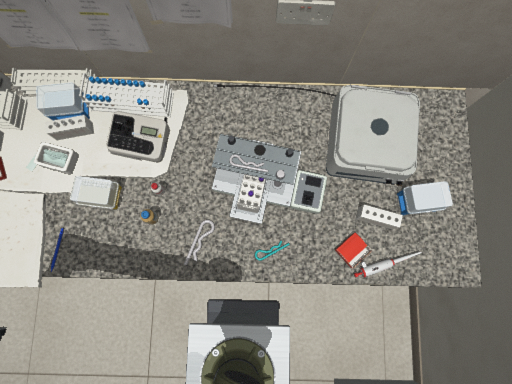

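View pics/side0.png

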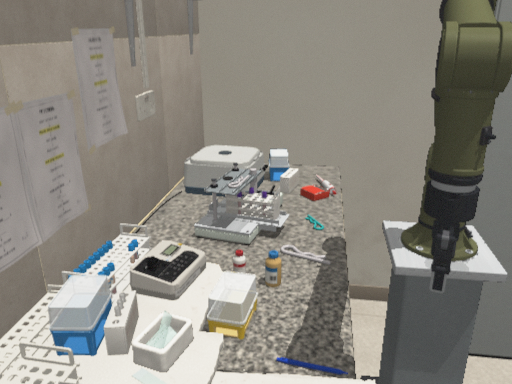

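```bash
python3 - <<'E'
import cv2
a=cv2.imread("pics/top0.png")[125:225,205:335];cv2.imwrite("pics/c1.png",cv2.resize(a,None,fx=6,fy=6,interpolation=cv2.INTER_CUBIC))
a=cv2.imread("pics/side0.png")[155:245,190:310];cv2.imwrite("pics/c2.png",cv2.resize(a,None,fx=6.5,fy=6.5,interpolation=cv2.INTER_CUBIC))
E
```

```text
(no output)
```

View pics/c1.png

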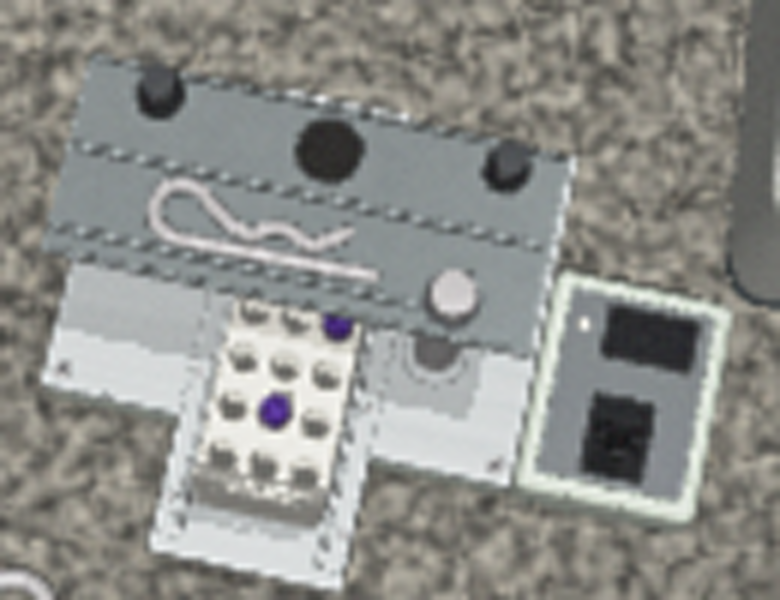

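View pics/c2.png

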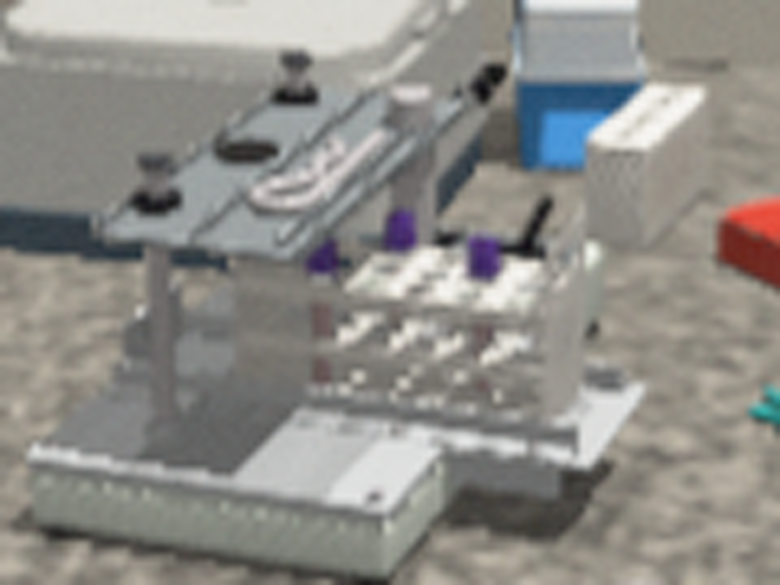

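```bash
cat >m.py <<'E'
from workcell import *
import numpy as np, cv2
from scipy.optimize import least_squares
from scipy.spatial.transform import Rotation as R
np.set_printoptions(precision=4,suppress=True)
I={n:camera_info(n) for n in("side","top")}
def proj(n,P):
    E=np.array(I[n]["extrinsics"]);K=np.array(I[n]["camera_matrix"])
    q=(np.asarray(P)-E[:3,3])@E[:3,:3]; q=q@K.T; return q[...,:2]/q[...,2:]
def ray(n,uv,z):
    E=np.array(I[n]["extrinsics"]);K=np.array(I[n]["camera_matrix"])
    d=E[:3,:3]@np.linalg.solve(K,[*uv,1]);return E[:3,3]+d*(z-E[2,3])/d[2]
def top(u,v):return ((u+.5)/6-.5+205,(v+.5)/6-.5+125)
def side(u,v):return ((u+.5)/6.5-.5+190,(v+.5)/6.5-.5+155)
def W(p,m): # mixer->world
    c,s=np.cos(p[2]),np.sin(p[2]);m=np.asarray(m,float)
    return np.stack([p[0]+c*m[...,0]-s*m[...,1],p[1]+s*m[...,0]+c*m[...,1],m[...,2]],-1)
E
cat >fit.py <<'E'
from m import *
T=[((95,60),(52,128,165)),((575,157),(52,-118,165)),((540,352),(-52,-118,165)),((45,247),(-52,128,165)),((330,150),(29,0,168)),((453,293),(-32,-75,182)),((150,548),None),((42,382),(-95,130,45)),((513,487),(-95,-130,45)),
((565,273),(30,-130,52)),((732,315),(30,-230,52)),((692,522),(-95,-230,52))]
S=[((247,150),(29,0,168)),((410,92),(-32,-75,182))]
T=[t for t in T if t[1]]
def f(p):
    a=proj("top",W(p,np.array([t[1] for t in T])/1e3))-[top(*t[0]) for t in T]
    b=proj("side",W(p,np.array([t[1] for t in S])/1e3))-[side(*t[0]) for t in S]
    return np.r_[a.ravel(),b.ravel()]
r=least_squares(f,[.6,0,-.2],loss="soft_l1");p=r.x;print(p,f(p).reshape(-1,2))
np.save("p.npy",p)
c,s=np.cos(p[2]),np.sin(p[2])
def M(w):d=w[:2]-p[:2];return np.array([c*d[0]+s*d[1],-s*d[0]+c*d[1]])*1e3
print("clip tip",M(ray("top",top(378,275),.169)),"bow",M(ray("top",top(150,210),.169)))
print("rack near end top", [M(ray("top",top(*u),.145)) for u in((190,487),(322,520))], "tubes",[M(ray("top",top(*u),.134)) for u in((275,411),(338,325))])
print("shelf",M(ray("top",top(150,548),.045)),M(ray("top",top(340,588),.045)))
print("knob",M(ray("top",top(160,85),.192)),M(ray("top",top(508,158),.192)))
for m in [(-95,0,145),(-52,0,100),(40,40,190),(29,0,168),(-18,120,169),(-78,-180,90)]: print(m,W(p,np.array(m)/1e3))
E
python3 fit.py
```

```text
[ 0.6448 -0.0438 -0.1968] [[-0.3664 -1.2303]
 [-0.2152  0.3474]
 [-1.4304  0.997 ]
 [-0.4401  0.2429]
 [ 0.3989 -0.1554]
 [ 0.6371 -0.2486]
 [-0.1007 -0.0601]
 [-0.1908  0.1294]
 [-0.8307 -1.369 ]
 [ 1.3465 -1.6849]
 [ 0.7788  0.8391]
 [ 0.3221 -0.8103]
 [ 0.5563 -0.5603]]
clip tip [-29.071  -35.9081] bow [-22.0935  80.5711]
rack near end top [array([-148.4127,   31.3142]), array([-149.9133,  -35.5277])] tubes [array([-99.806 ,  -0.4112]), array([-49.6511, -21.4645])]
shelf [-170.0151   51.6878] [-168.3477  -51.7743]
knob [34.1043 87.8368] [ 36.1406 -85.036 ]
(-95, 0, 145) [ 0.5516 -0.0253  0.145 ]
(-52, 0, 100) [ 0.5938 -0.0337  0.1   ]
(40, 40, 190) [ 0.6918 -0.0124  0.19  ]
(29, 0, 168) [ 0.6732 -0.0495  0.168 ]
(-18, 120, 169) [0.6506 0.0774 0.169 ]
(-78, -180, 90) [ 0.5331 -0.2051  0.09  ]
```

```bash
cat >d.py <<'E'
# usage: d.py mx my z (mm, mixer)  -> shift in tool axes, mm, and turn needed
import sys
from m import *
p=np.load("p.npy");o=observe()
q=o["ee_rot"];Rt=R.from_quat([*q[1:],q[0]])
G=R.from_matrix(np.array([[-1,0,0],[0,1,0],[0,0,-1.]]));Rm=R.from_euler("z",p[2])
here=Rm.inv().apply(np.array(o["tcp_pos"])-[p[0],p[1],0])*1e3
print("mixer tcp",here,"F mixer",Rm.inv().apply(o["contact_force"]),"t",o["time_s"],"gap",o["finger_gap"])
print("turn",(Rt.inv()*(Rm*G)).as_rotvec())
a=np.array(sys.argv[1:],float).reshape(-1,3)
for t in a: print(t,"shift",Rt.inv().apply(W(p,t/1e3)-o["tcp_pos"])*1e3,"aligned",(t-here)*[-1,1,-1])
E
python3 d.py -270 440 230 -300 330 230 -190 0 200; sed -n 1,1p d.py; python3 -m inch '0 0 0 0 0 -0.066 0.0; 0 0 0 0 0 -0.066 0.0' 40; python3 d.py -300 330 230 -190 0 200
```

```text
mixer tcp [-598.0258  564.9987  230.336 ] F mixer [ 0.4593  0.1057 -0.0308] t 0.1 gap 0.0853283952344027
turn [-0.0018  0.     -0.066 ]
[-270.  440.  230.] shift [-335.5548 -103.0943    0.5522] aligned [-328.0258 -124.9987    0.336 ]
[-300.  330.  230.] shift [-312.874  -214.833     0.7466] aligned [-298.0258 -234.9987    0.336 ]
[-190.    0.  200.] shift [-444.3932 -536.8074   31.3272] aligned [-408.0258 -564.9987   30.336 ]
# usage: d.py mx my z (mm, mixer)  -> shift in tool axes, mm, and turn needed
time_s: 0.27
tcp_pos: [0.1688, 0.6274, 0.2307]
ee_rot: [-0.0, 0.097, 0.995, -0.001]
contact_force: [-0.1, -0.4, -0.7]
finger_gap: 0.0637
gripper_force: 0.0
mixer tcp [-598.0568  565.1936  230.6657] F mixer [-0.0028 -0.3781 -0.7135] t 0.2667 gap 0.06374554375377303
turn [-0.0011 -0.0001  0.0017]
[-300.  330.  230.] shift [-297.6506 -235.7066    0.9176] aligned [-298.0568 -235.1936    0.6657]
[-190.    0.  200.] shift [-407.0827 -565.8616   31.2874] aligned [-408.0568 -565.1936   30.6657]
```

```bash
python3 -m inch '-0.03 -0.024 0 0 0 0 0; -0.06 -0.048 0 0 0 0 0; -0.09 -0.071 0 0 0 0 0; -0.12 -0.095 0 0 0 0 0; -0.15 -0.118 0 0 0 0 0'; python3 -m inch '-0.03 -0.024 0 0 0 0 0; -0.06 -0.048 0 0 0 0 0; -0.09 -0.071 0 0 0 0 0; -0.12 -0.095 0 0 0 0 0; -0.15 -0.118 0 0 0 0 0';python3 d.py -300 330 230 -190 0 200
```

```text
time_s: 0.68
tcp_pos: [0.2938, 0.4808, 0.2311]
ee_rot: [-0.0, 0.099, 0.995, -0.0]
contact_force: [0.5, 0.5, 0.6]
finger_gap: 0.0009
gripper_force: 0.0
time_s: 1.1
tcp_pos: [0.4178, 0.3357, 0.2313]
ee_rot: [-0.0, 0.099, 0.995, 0.0]
contact_force: [0.6, 0.8, -0.4]
finger_gap: 0.0002
gripper_force: 0.0
mixer tcp [-296.8099  327.8532  231.3298] F mixer [ 0.4171  0.9371 -0.3567] t 1.1 gap 0.0002470389464747692
turn [ 0.0002 -0.     -0.0019]
[-300.  330.  230.] shift [3.1941 2.1405 1.3304] aligned [3.1901 2.1468 1.3298]
[-190.    0.  200.] shift [-107.4278 -327.6583   31.2564] aligned [-106.8099 -327.8532   31.3298]
```

```bash
python3 -m inch '-0.011 -0.033 0 0 0 0 0; -0.022 -0.066 0 0 0 0 0; -0.033 -0.099 0 0 0 0 0; -0.043 -0.132 0 0 0 0 0; -0.054 -0.164 0 0 0 0 0'; python3 -m inch '-0.011 -0.033 0.005 0 0 0 0; -0.022 -0.066 0.01 0 0 0 0; -0.033 -0.099 0.018 0 0 0 0; -0.043 -0.132 0.024 0 0 0 0; -0.053 -0.164 0.031 0 0 0 0'; python3 d.py -185 0 103
```

```text
time_s: 1.52
tcp_pos: [0.4375, 0.1643, 0.2312]
ee_rot: [-0.0, 0.099, 0.995, 0.0]
contact_force: [1.7, -0.6, -0.2]
finger_gap: -0.0004
gripper_force: 0.0
time_s: 1.93
tcp_pos: [0.4575, -0.0069, 0.2002]
ee_rot: [0.0, 0.099, 0.995, 0.0]
contact_force: [0.5, 0.3, 0.4]
finger_gap: 0.0003
gripper_force: 0.0
mixer tcp [-190.8774   -0.354   200.1524] F mixer [0.4477 0.4279 0.3982] t 1.9333 gap 0.00028879958515077615
turn [ 0.0007  0.0004 -0.002 ]
[-185.    0.  103.] shift [-5.8361  0.2987 97.1551] aligned [-5.8774  0.354  97.1524]
```

Descend, approach, and take the rack forward in gentle steps.

```bash
python3 -m inch '0 0 0.033 0 0 0 0; 0 0 0.065 0 0 0 0; 0 0 0.097 0 0 0 0; -0.01 0 0.097 0 0 0 0; -0.02 0 0.097 0 0 0 0' ; python3 -m inch '-0.008 0 0 0 0 0 0; -0.016 0 0 0 0 0 0; -0.024 0 0 0 0 0 0; -0.032 0 0 0 0 0 0;-0.04 0 0 0 0 0 0'; python3 d.py -94.5 0 103
```

```text
time_s: 2.35
tcp_pos: [0.4767, -0.0091, 0.1026]
ee_rot: [-0.001, 0.099, 0.995, -0.0]
contact_force: [1.3, -0.7, 0.3]
finger_gap: 0.0002
gripper_force: 0.0
time_s: 2.77
tcp_pos: [0.5179, -0.0167, 0.1041]
ee_rot: [0.0, 0.098, 0.995, 0.0]
contact_force: [-1.8, -0.3, -0.1]
finger_gap: -0.0001
gripper_force: 0.0
mixer tcp [-129.7542    1.8278  104.1232] F mixer [-1.7099 -0.621  -0.0971] t 2.7667 gap -0.00011252459122797337
turn [0.0006 0.0009 0.0002]
[-94.5   0.  103. ] shift [-35.2529  -1.8343   1.1542] aligned [-35.2542  -1.8278   1.1232]
```

```bash
python3 -m inch '-0.006 0 0 0 0 0 0; -0.012 -0.001 0 0 0 0 0; -0.018 -0.001 0 0 0 0 0; -0.024 -0.001 0 0 0 0 0;-0.028 -0.001 0 0 0 0 0';  python3 -m inch '-0.001 0 0 0 0 0 0; -0.002 0 0 0 0 0 0; -0.003 0 0 0 0 0 0'; python3 -m inch '-0.001 0 0 0 0 0 0; -0.002 0 0 0 0 0 0'; python3 d.py -94.5 0 103
```

```text
time_s: 3.18
tcp_pos: [0.5446, -0.0234, 0.1034]
ee_rot: [0.0, 0.098, 0.995, 0.0]
contact_force: [-2.9, 0.5, 2.1]
finger_gap: 0.0
gripper_force: 0.0
time_s: 3.43
tcp_pos: [0.5466, -0.0237, 0.1034]
ee_rot: [-0.0, 0.098, 0.995, 0.0]
contact_force: [-2.9, 0.5, 2.9]
finger_gap: -0.0
gripper_force: 0.0
time_s: 3.6
tcp_pos: [0.5487, -0.0241, 0.1034]
ee_rot: [-0.0, 0.098, 0.995, 0.0]
contact_force: [-1.6, 0.9, 2.5]
finger_gap: -0.0001
gripper_force: 0.0
mixer tcp [-98.1175   0.5668 103.3693] F mixer [-1.769   0.5798  2.4832] t 3.6 gap -7.818124148739504e-05
turn [ 0.0003 -0.0001  0.0001]
[-94.5   0.  103. ] shift [-3.6175 -0.5672  0.369 ] aligned [-3.6175 -0.5668  0.3693]
```

```bash
for i in 1; do python3 -m inch '-0.001 0 0 0 0 0 0; -0.002 0 0 0 0 0 0' | grep -E "pos|force"; python3 -m inch '-0.001 0 0 0 0 0 0; -0.0015 0 0 0 0 0 0'| grep -E "pos|force"; python3 -m inch '-0.0005 0 0 0 0 0 0; -0.001 0 0 0 0 0 0'| grep -E "pos|force"; done; python3 d.py -94.5 0 103
```

```text
tcp_pos: [0.5508, -0.0245, 0.1034]
contact_force: [-2.8, 1.1, 3.4]
gripper_force: 0.0
tcp_pos: [0.5523, -0.0248, 0.1033]
contact_force: [-4.7, 1.2, 4.5]
gripper_force: 0.0
tcp_pos: [0.5522, -0.0248, 0.1033]
contact_force: [-7.1, 0.7, 7.3]
gripper_force: 0.0
mixer tcp [-94.5073   0.587  103.27  ] F mixer [-7.0963 -0.6754  7.3096] t 4.1 gap 0.00026697246205636385
turn [ 0.0002 -0.0024  0.0001]
[-94.5   0.  103. ] shift [-0.0079 -0.5871  0.2698] aligned [-0.0073 -0.587   0.27  ]
```

```bash
python3 -m inch '0.01 0 0 0 0 0 0; 0.04 0 0 0 0 0 0;0.06 0 0 0 0 0 0' | grep -E "pos|force";python3 d.py -94.5 0 103; python3 - <<'E'
from m import *
a=capture("side")[155:245,190:310,::-1];b=capture("top")[125:225,205:335,::-1]
f=lambda a:cv2.resize(a,None,fx=5.5,fy=5.5,interpolation=cv2.INTER_CUBIC)[:,:700]
cv2.imwrite("pics/r1.png",cv2.resize(f(a),None,fx=1,fy=1)[:]);cv2.imwrite("pics/r2.png",f(b))
E
```

```text
tcp_pos: [0.4929, -0.0135, 0.1026]
contact_force: [-0.7, -0.8, 0.1]
gripper_force: 0.0
mixer tcp [-154.9077    0.0502  102.5901] F mixer [-0.4926 -0.885   0.0784] t 4.35 gap 9.74713762745662e-05
turn [-0.0009 -0.0001 -0.0005]
[-94.5   0.  103. ] shift [-60.4077  -0.0185  -0.4172] aligned [-60.4077  -0.0502  -0.4099]
```

View pics/r1.png

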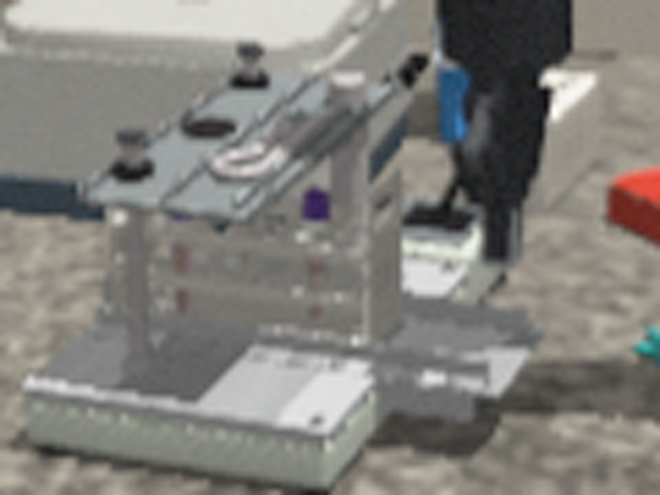

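```bash
python3 -m inch '-0.025 0 0.008 0 0 0 0; -0.05 0 0.008 0 0 0 0; -0.055 0 0.008 0 0 0 0;-0.058 0 0.008 0 0 0 0;-0.059 0 0.008 0 0 0 0' | grep -E "pos|force";python3 -m inch '-0.0005 0 0 0 0 0 0; -0.001 0 0 0 0 0 0' | grep -E "pos|force";python3 -m inch '-0.0005 0 0 0 0 0 0; -0.0005 0 0 0 0 0 0' | grep -E "pos|force"; python3 d.py -94.5 0 103
```

```text
tcp_pos: [0.5508, -0.0245, 0.0944]
contact_force: [-7.0, 1.4, 2.3]
gripper_force: 0.0
tcp_pos: [0.5507, -0.0244, 0.0944]
contact_force: [-6.6, 1.9, 2.9]
gripper_force: 0.0
tcp_pos: [0.5507, -0.0244, 0.0944]
contact_force: [-7.2, 2.1, 3.3]
gripper_force: 0.0
mixer tcp [-96.0955   0.63    94.3647] F mixer [-7.5107  0.5944  3.3059] t 5.2 gap -1.8785419373454048e-05
turn [-0.0002 -0.0061  0.0008]
[-94.5   0.  103. ] shift [-1.5423 -0.633  -8.6447] aligned [-1.5955 -0.63   -8.6353]
```

```bash
python3 -m inch '-0.001 0 0 0 0 0 0; -0.002 0 0 0 0 0 0;-0.002 0 0 0 0 0 0' | grep -E "pos|force"; python3 d.py -94.5 0 103;python3 -m inch '-0.001 0 0 0 0 0 0; -0.002 0 0 0 0 0 0;-0.002 0 0 0 0 0 0' | grep -E "pos|force"; python3 d.py -94.5 0 103
```

```text
tcp_pos: [0.5506, -0.0241, 0.0938]
contact_force: [-12.3, 3.9, 5.0]
gripper_force: 0.0
mixer tcp [-96.2203   0.9086  93.8493] F mixer [-12.8621   1.4546   5.0331] t 5.45 gap 0.0002171053061475719
turn [-0.     -0.0108  0.0013]
[-94.5   0.  103. ] shift [-1.6204 -0.9109 -9.1687] aligned [-1.7203 -0.9086 -9.1507]
tcp_pos: [0.5504, -0.0239, 0.0933]
contact_force: [-18.2, 4.8, 6.9]
gripper_force: 0.0
mixer tcp [-96.4182   1.0508  93.3247] F mixer [-18.8263   1.1304   6.898 ] t 5.7 gap -0.00010989649830661062
turn [ 0.0001 -0.0156  0.0016]
[-94.5   0.  103. ] shift [-1.765  -1.0528 -9.7042] aligned [-1.9182 -1.0508 -9.6753]
```

```bash
python3 -m inch '0.01 0 0 0 0 0 0; 0.04 0 0 0 0 0 0;0.08 0 0 0 0 0 0;0.11 0 0 0 0 0 0' | grep -E "pos|force"; python3 - <<'E'
from m import *
p=np.load("p.npy")
b=capture("top")[125:225,205:335,::-1].copy();a=capture("side")[170:240,220:290,::-1].copy()
b=cv2.resize(b[25:85,20:90],None,fx=7,fy=7,interpolation=cv2.INTER_CUBIC)
a=cv2.resize(a,None,fx=5,fy=5,interpolation=cv2.INTER_CUBIC)
# predicted home corner marks of near sheet's outer face: top edge z145, foot z45
for m in [(-83.5,34,145),(-83.5,-34,145),(-83.5,34,45),(-83.5,-34,45)]:
    w=W(p,np.array(m)/1e3)
    u=(proj("top",w)-[225,150]+.5)*7-.5;cv2.circle(b,tuple(int(x) for x in u),2,(0,0,255),-1)
    u=(proj("side",w)-[220,170]+.5)*5-.5;cv2.circle(a,tuple(int(x) for x in u),2,(0,0,255),-1)
h=np.zeros((420,800,3),np.uint8);h[:,:440]=b[:,:440];h[:350,445:795]=a
cv2.imwrite("pics/r3.png",h)
E
```

```text
tcp_pos: [0.4476, -0.0045, 0.0947]
contact_force: [0.3, 0.5, -0.1]
gripper_force: 0.0
```

View pics/r3.png

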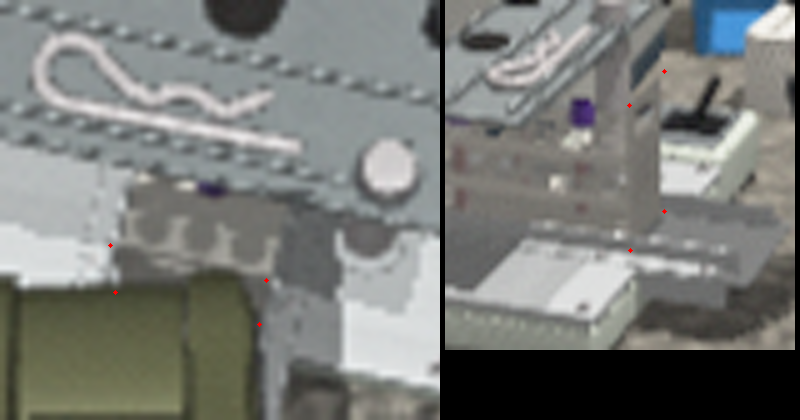

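```bash
python3 -m inch '0 0 -0.04 0 0 0 0; 0 0 -0.08 0 0 0 0;-0.03 0 -0.105 0 0 0 0;-0.065 0 -0.105 0 0 0 0;-0.1 0 -0.105 0 0 0 0' | grep -E "pos|force"; python3 -m inch '-0.035 0 0 0 0 0 0;-0.07 0 0 0 0 0 0;-0.105 0 0 0 0 0 0;-0.133 0 0 0 0 0 0' | grep -E "pos|force";python3 d.py 29 0 168
```

```text
tcp_pos: [0.5516, -0.024, 0.2038]
contact_force: [-0.3, -0.2, -0.3]
gripper_force: 0.0
tcp_pos: [0.6814, -0.0506, 0.1998]
contact_force: [-0.6, 0.1, -0.3]
gripper_force: 0.0
mixer tcp [ 37.2399   0.5185 199.8381] F mixer [-0.5926  0.0085 -0.2609] t 6.8833 gap -0.00047934563231196234
turn [-0.0011  0.0027  0.0006]
[ 29.   0. 168.] shift [ 8.3254 -0.4773 31.8165] aligned [ 8.2399 -0.5185 31.8381]
```

```bash
python3 -m inch '0.008 -0.001 0 0 0 0 0; 0.008 -0.001 0.02 0 0 0 0;0.008 -0.001 0.028 0 0 0 0' | grep -E "pos|force"; python3 -m inch '0 0 0.004 0 0 0 0;0 0 0.008 0 0 0 0;0 0 0.012 0 0 0 0;0 0 0.016 0 0 0 0;0 0 0.02 0 0 0 0' | grep -E "pos|force";python3 d.py 29 0 143
```

```text
tcp_pos: [0.67, -0.0501, 0.1701]
contact_force: [-0.9, 0.4, -0.2]
gripper_force: 0.0
tcp_pos: [0.6695, -0.0498, 0.1542]
contact_force: [-4.2, -0.7, 5.6]
gripper_force: 3.0
mixer tcp [ 25.4115  -1.0156 154.193 ] F mixer [-3.9789 -1.5546  5.5753] t 7.55 gap -0.00016187330340879355
turn [ 0.0005  0.0002 -0.0003]
[ 29.   0. 143.] shift [-3.5857  1.0105 11.1944] aligned [-3.5885  1.0156 11.193 ]
```

```bash
python3 -m inch '0 0 0.003 0 0 0 0;0 0 0.006 0 0 0 0;0 0 0.009 0 0 0 0' | grep -E "pos|force"; python3 -m inch '0 0 0.001 0 0 0 0;0 0 0.002 0 0 0 0;0 0 0.003 0 0 0 0' | grep -E "pos|force";python3 d.py 29 0 143
```

```text
tcp_pos: [0.6695, -0.0498, 0.1452]
contact_force: [-5.0, -0.3, 6.0]
gripper_force: 2.9
tcp_pos: [0.6696, -0.0498, 0.1431]
contact_force: [-8.0, 0.9, 14.1]
gripper_force: 7.4
mixer tcp [ 25.4454  -0.9734 143.0813] F mixer [-8.0579 -0.6672 14.0797] t 8.05 gap -1.9649417856309854e-05
turn [ 0.0008  0.0001 -0.0002]
[ 29.   0. 143.] shift [-3.5545  0.974   0.0824] aligned [-3.5546  0.9734  0.0813]
```

```bash
python3 -m inch '0 0 0.001 0 0 0 0;0 0 0.0015 0 0 0 0;0 0 0.0015 0 0 0 0' | grep -E "pos|force"; python3 -m inch '0 0 -0.01 0 0 0 0;0 0 -0.04 0 0 0 0;0 0 -0.06 0 0 0 0' | grep -E "pos|force";python3 d.py -18 115 142; python3 - <<'E'
from m import *
p=np.load("p.npy")
b=capture("side")[160:220,195:275,::-1]
b=cv2.resize(b,None,fx=9,fy=9,interpolation=cv2.INTER_CUBIC)
for m in [(-18,84,144),(-52,128,140),(-52,-118,140),(-32,-75,182),(-32,-27,148)]:
    u=(proj("side",W(p,np.array(m)/1e3))-[195,160]+.5)*9-.5;cv2.circle(b,tuple(int(x) for x in u),3,(0,0,255),-1)
cv2.imwrite("pics/p1.png",b)
E
```

```text
tcp_pos: [0.6696, -0.0498, 0.1431]
contact_force: [-9.3, 0.1, 16.3]
gripper_force: 8.1
tcp_pos: [0.6707, -0.049, 0.2011]
contact_force: [0.5, 0.0, 0.9]
gripper_force: 0.0
mixer tcp [ 26.3794   0.0003 201.1121] F mixer [0.4836 0.1113 0.8539] t 8.55 gap 0.00029566358525536825
turn [0.001  0.0023 0.0004]
[-18. 115. 142.] shift [ 44.4678 114.9597  59.1235] aligned [ 44.3794 114.9997  59.1121]
```

View pics/p1.png

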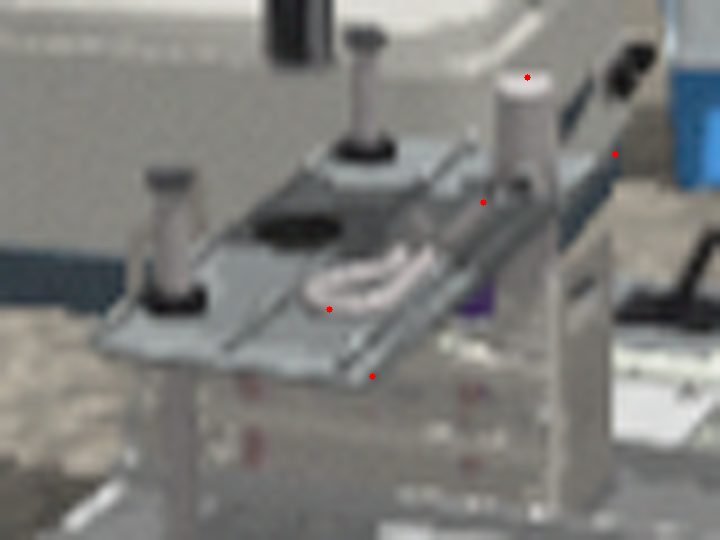

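```bash
python3 -m inch '0.015 0.038 0 0 0 0 0;0.03 0.076 0 0 0 0 0;0.044 0.114 0 0 0 0 0;0.044 0.114 0.03 0 0 0 0;0.044 0.114 0.05 0 0 0 0' | grep -E "pos|force"; python3 -m inch '0 0 0 0 0 0 0' | grep -E "pos|force";python3 d.py -18 115 142.2
```

```text
tcp_pos: [0.6494, 0.077, 0.1488]
contact_force: [-0.1, -0.3, -1.4]
gripper_force: 0.0
tcp_pos: [0.6465, 0.0728, 0.1449]
contact_force: [-0.7, 0.7, -0.8]
gripper_force: 0.0
mixer tcp [-21.114  114.7052 144.8524] F mixer [-0.8683  0.5513 -0.7898] t 9.1 gap -1.4986687782738479e-05
turn [-0.0018 -0.0058  0.0028]
[-18.  115.  142.2] shift [-3.13    0.2908  2.6339] aligned [-3.114   0.2948  2.6524]
```

```bash
python3 -m inch '0 0 0 0 0 0 0;0 0 0 0 0 0 0' | grep -E "pos|force";python3 d.py -18 115 142.2
```

```text
tcp_pos: [0.6504, 0.0703, 0.1506]
contact_force: [-0.5, -0.1, 1.6]
gripper_force: 0.0
mixer tcp [-16.8602 113.0067 150.5541] F mixer [-0.497  -0.1704  1.6244] t 9.2667 gap 0.00013036074684831102
turn [ 0.0008  0.0026 -0.0012]
[-18.  115.  142.2] shift [1.1639 1.9855 8.3526] aligned [1.1398 1.9933 8.3541]
```

```bash
python3 -m inch '0.001 0 0.003 0 0 0 0;0.001 0 0.006 0 0 0 0;0.001 0 0.006 0 0 0 0;0.001 0 0.006 0 0 0 0;0.001 0 0.006 0 0 0 0' | grep -E "pos|force";python3 d.py -18 115 142.2
```

```text
tcp_pos: [0.6485, 0.0711, 0.1431]
contact_force: [0.5, -0.2, -0.2]
gripper_force: 0.0
mixer tcp [-18.788  113.4033 143.1283] F mixer [ 0.4953 -0.0697 -0.1952] t 9.6833 gap 0.00010191414676081466
turn [ 0.0003  0.0005 -0.0003]
[-18.  115.  142.2] shift [-0.7871  1.5966  0.929 ] aligned [-0.788   1.5967  0.9283]
```

```bash
python3 -m inch '0 -0.006 0.0007 0 0 0 0;0 -0.012 0.0007 0 0 0 0;0 -0.02 0.0007 0 0 0 0;0 -0.028 0.0007 0 0 0 0;0 -0.035 0.0007 0 0 0 0' | grep -E "pos|force";python3 -m inch '0 -0.006 0 0 0 0 0;0 -0.012 0 0 0 0 0;0 -0.018 0 0 0 0 0;0 -0.024 0 0 0 0 0;0 -0.030 0 0 0 0 0' | grep -E "pos|force";python3 d.py -18 7 142.2
```

```text
tcp_pos: [0.6413, 0.0354, 0.1422]
contact_force: [0.2, 0.7, -0.0]
gripper_force: 0.2
tcp_pos: [0.6356, 0.007, 0.1422]
contact_force: [0.0, 0.8, -0.3]
gripper_force: 0.2
mixer tcp [-19.0004  48.0838 142.1733] F mixer [-0.1278  0.7736 -0.2979] t 10.5167 gap 6.607220265755712e-05
turn [0.0002 0.0001 0.0002]
[-18.    7.  142.2] shift [ -0.9922 -41.0839  -0.0351] aligned [ -1.0004 -41.0838  -0.0267]
```

```bash
python3 -m inch '0 -0.005 0 0 0 0 0;0 -0.010 0 0 0 0 0;0 -0.015 0 0 0 0 0;0 -0.02 0 0 0 0 0;0 -0.024 0 0 0 0 0' | grep -E "pos|force";python3 -m inch '0 -0.003 0 0 0 0 0;0 -0.006 0 0 0 0 0;0 -0.009 0 0 0 0 0;0 -0.012 0 0 0 0 0' | grep -E "pos|force";python3 d.py -18 7 142.2
```

```text
tcp_pos: [0.6314, -0.0141, 0.1422]
contact_force: [2.5, 7.2, -0.6]
gripper_force: 3.9
tcp_pos: [0.6294, -0.0248, 0.1423]
contact_force: [0.7, 4.8, 0.2]
gripper_force: 2.7
mixer tcp [-18.7995  15.6751 142.305 ] F mixer [-0.2499  4.8014  0.1726] t 11.2667 gap 0.00019280662017400182
turn [0.0039 0.0009 0.0026]
[-18.    7.  142.2] shift [-0.7765 -8.6775  0.0722] aligned [-0.7995 -8.6751  0.105 ]
```

```bash
python3 -m inch '0 -0.002 0 0 0 0 0;0 -0.004 0 0 0 0 0;0 -0.005 0 0 0 0 0' | grep -E "pos|force";python3 d.py -18 7 142.2;python3 -m inch '0 -0.001 0 0 0 0 0;0 -0.002 0 0 0 0 0;0 -0.003 0 0 0 0 0' | grep -E "pos|force";python3 d.py -18 7 142.2;python3 -m inch '0 -0.001 0 0 0 0 0;0 -0.001 0 0 0 0 0' | grep -E "pos|force";python3 d.py -18 7 142.2
```

```text
tcp_pos: [0.6277, -0.0322, 0.1422]
contact_force: [0.6, 2.8, 0.4]
gripper_force: 1.8
mixer tcp [-19.0259   8.0451 142.1516] F mixer [0.0277 2.8806 0.4071] t 11.5167 gap -0.00027959806066649157
turn [0.0007 0.0001 0.0006]
[-18.    7.  142.2] shift [-1.0253 -1.0457 -0.049 ] aligned [-1.0259 -1.0451 -0.0484]
tcp_pos: [0.627, -0.0361, 0.1421]
contact_force: [0.5, 2.2, 0.1]
gripper_force: 1.4
mixer tcp [-18.9996   4.093  142.148 ] F mixer [0.0359 2.248  0.1109] t 11.7667 gap 0.0003280680764978631
turn [-0.0003  0.     -0.0002]
[-18.    7.  142.2] shift [-0.999   2.9072 -0.053 ] aligned [-0.9996  2.907  -0.052 ]
tcp_pos: [0.6265, -0.0381, 0.1421]
contact_force: [-0.2, 1.0, -0.1]
gripper_force: 0.4
mixer tcp [-19.0279   2.0264 142.1135] F mixer [-0.4313  0.9181 -0.0693] t 11.9333 gap -0.00045804481155962203
turn [-0.0015 -0.0001 -0.0011]
[-18.    7.  142.2] shift [-1.0225  4.9746 -0.0938] aligned [-1.0279  4.9736 -0.0865]
```

```bash
python3 -m inch '0 -0.001 0 0 0 0 0;0 -0.002 0 0 0 0 0;0 -0.002 0 0 0 0 0' | grep -E "pos|force";python3 -m inch '0 -0.001 0 0 0 0 0;0 -0.002 0 0 0 0 0;0 -0.002 0 0 0 0 0' | grep -E "pos|force";python3 d.py -18 7 142.2
```

```text
tcp_pos: [0.6262, -0.0397, 0.1421]
contact_force: [-0.5, -0.1, 1.1]
gripper_force: 0.0
tcp_pos: [0.6261, -0.0404, 0.1421]
contact_force: [0.5, 2.1, 0.5]
gripper_force: 0.6
mixer tcp [-19.0225  -0.3286 142.117 ] F mixer [0.0884 2.1087 0.4676] t 12.4333 gap 0.00040019550581586115
turn [0.0005 0.     0.    ]
[-18.    7.  142.2] shift [-1.0228  7.3286 -0.0795] aligned [-1.0225  7.3286 -0.083 ]
```

```bash
python3 -m inch '0 -0.001 0 0 0 0 0;0 -0.002 0 0 0 0 0;0 -0.002 0 0 0 0 0' | grep -E "pos|force";python3 -m inch '0 -0.001 0 0 0 0 0;0 -0.002 0 0 0 0 0;0 -0.002 0 0 0 0 0' | grep -E "pos|force";python3 d.py -18 7 142.2
```

```text
tcp_pos: [0.626, -0.0411, 0.1422]
contact_force: [1.4, 4.0, -0.4]
gripper_force: 2.3
tcp_pos: [0.626, -0.0416, 0.1422]
contact_force: [1.8, 8.2, -0.4]
gripper_force: 3.5
mixer tcp [-18.8813  -1.4671 142.2408] F mixer [ 0.1764  8.3647 -0.4222] t 12.9333 gap -4.21814408649908e-05
turn [0.0036 0.0006 0.002 ]
[-18.    7.  142.2] shift [-0.8986  8.4651  0.072 ] aligned [-0.8813  8.4671  0.0408]
```

```bash
python3 -m inch '0 0.015 0 0 0 0 0;0 0.02 -0.02 0 0 0 0;0 0.03 -0.06 0 0 0 0;0.04 0.03 -0.06 0 0 0 0;0.08 0.03 -0.06 0 0 0 0' | grep -E "pos|force"; python3 -m inch '0.04 0 0 0 0 0 0;0.08 0 0 0 0 0 0;0.12 0 0 0 0 0 0' | grep -E "pos|force"; python3 d.py -110 -180 110; python3 - <<'E'
from m import *
p=np.load("p.npy")
b=capture("side")[165:205,210:270,::-1];t=capture("top")[135:185,220:300,::-1]
b=cv2.resize(b,None,fx=9,fy=9,interpolation=cv2.INTER_CUBIC);t=cv2.resize(t,None,fx=9,fy=9,interpolation=cv2.INTER_CUBIC)[:,180:]
for n,im,off in(("side",b,[210,165]),("top",t,[240,135])):
  for m in [(-18,-7,144),(-32,-127,144),(-32,-75,182),(-52,128,140)]:
    u=(proj(n,W(p,np.array(m)/1e3))-off+.5)*9-.5;cv2.circle(im,tuple(int(x) for x in u),2,(0,0,255),-1)
h=np.zeros((600,800,3),np.uint8);h[:360,:540]=b;cv2.imwrite("pics/k1.png",h[:360,:540]);cv2.imwrite("pics/k2.png",t)
E
```

```text
tcp_pos: [0.5552, -0.0004, 0.2047]
contact_force: [-1.4, -0.1, 0.0]
gripper_force: 0.0
tcp_pos: [0.4333, 0.0232, 0.2017]
contact_force: [-0.1, 0.1, 0.8]
gripper_force: 0.0
mixer tcp [-220.5549   24.38    201.749 ] F mixer [-0.081   0.0504  0.7641] t 13.6 gap -9.454412053725223e-05
turn [-0.0022  0.0005 -0.0008]
[-110. -180.  110.] shift [-110.6768 -204.0859   92.2552] aligned [-110.5549 -204.38     91.749 ]
```

View pics/k2.png

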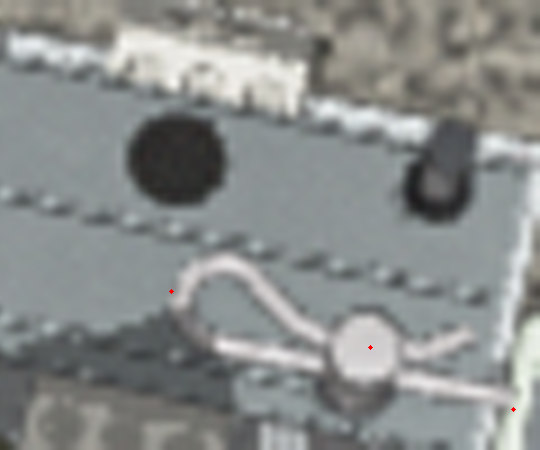

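```bash
python3 -m inch '-0.019 -0.036 0 0 0 0 0;-0.038 -0.072 0 0 0 0 0;-0.057 -0.108 0 0 0 0 0;-0.076 -0.144 0 0 0 0 0;-0.095 -0.18 0 0 0 0 0' | grep -E "pos|force"; python3 -m inch '-0.013 -0.024 0.02 0 0 0 0;-0.013 -0.024 0.06 0 0 0 0;-0.013 -0.024 0.09 0 0 0 0;-0.013 -0.024 0.118 0 0 0 0;-0.013 -0.024 0.118 0 0 0 0' | grep -E "pos|force"; python3 -m inch '0 0 0 0 0 0 0;0 0 0 0 0 0 0' >/dev/null; python3 d.py -64 -180 75
```

```text
tcp_pos: [0.4935, -0.1742, 0.2028]
contact_force: [0.4, 1.3, -0.4]
gripper_force: 0.0
tcp_pos: [0.497, -0.1971, 0.079]
contact_force: [-0.3, 0.6, -0.9]
gripper_force: 0.0
mixer tcp [-109.7164 -179.3088   85.6909] F mixer [0.415  0.0968 0.471 ] t 14.7 gap -3.325716600602769e-05
turn [-0.0014  0.002  -0.0002]
[ -64. -180.   75.] shift [-45.6951  -0.6689  10.7828] aligned [-45.7164  -0.6912  10.6909]
```

```bash
python3 -m inch '0 0 0.004 0 0 0 0;0 0 0.008 0 0 0 0;-0.006 0 0.01 0 0 0 0;-0.012 0 0.01 0 0 0 0;-0.018 0 0.01 0 0 0 0' | grep -E "pos|force"; python3 -m inch '-0.005 0 0 0 0 0 0;-0.01 0 0 0 0 0 0;-0.015 0 0 0 0 0 0;-0.02 0 0 0 0 0 0' | grep -E "pos|force"; python3 d.py -64 -180 75;  python3 -m inch '-0.002 0 0 0 0 0 0;-0.004 0 0 0 0 0 0;-0.006 0 0 0 0 0 0' | grep -E "pos|force"; python3 d.py -64 -180 75
```

```text
tcp_pos: [0.5198, -0.2006, 0.0745]
contact_force: [0.0, -0.3, 0.3]
gripper_force: 0.0
tcp_pos: [0.5385, -0.2048, 0.074]
contact_force: [-1.6, 0.1, 1.0]
gripper_force: 1.0
mixer tcp [ -72.7295 -178.6032   74.026 ] F mixer [-1.6248 -0.256   1.006 ] t 15.45 gap 0.0005660092670930219
turn [-0.     -0.0006 -0.0001]
[ -64. -180.   75.] shift [-8.7292 -1.3957 -0.9789] aligned [-8.7295 -1.3968 -0.974 ]
tcp_pos: [0.544, -0.2059, 0.0741]
contact_force: [-3.2, 0.5, 2.2]
gripper_force: 1.7
mixer tcp [ -67.1501 -178.5979   74.1086] F mixer [-3.2145 -0.151   2.2064] t 15.7 gap -0.0002508690349420069
turn [ 0.0001 -0.0006 -0.0002]
[ -64. -180.   75.] shift [-3.1498 -1.4014 -0.8937] aligned [-3.1501 -1.4021 -0.8914]
```

```bash
python3 -m inch '-0.002 0 0 0 0 0 0;-0.004 0 0 0 0 0 0;-0.004 0 0 0 0 0 0' | grep -E "pos|force"; python3 -m inch '-0.001 0 0 0 0 0 0;-0.002 0 0 0 0 0 0;-0.003 0 0 0 0 0 0' | grep -E "pos|force"; python3 d.py -64 -180 75
```

```text
tcp_pos: [0.548, -0.2066, 0.0737]
contact_force: [-2.8, -0.1, -0.4]
gripper_force: 0.8
tcp_pos: [0.5489, -0.2068, 0.0735]
contact_force: [-9.3, 2.1, 4.3]
gripper_force: 5.1
mixer tcp [ -62.1793 -178.5366   73.5286] F mixer [-9.5096  0.2002  4.2891] t 16.2 gap -0.00011875705360385443
turn [ 0.0007 -0.0048 -0.0003]
[ -64. -180.   75.] shift [ 1.8274 -1.4628 -1.4636] aligned [ 1.8207 -1.4634 -1.4714]
```

```bash
python3 -m inch '0.01 0 0 0 0 0 0;0.04 0 0 0 0 0 0;0.07 0 -0.03 0 0 0 0;0.09 -0.03 -0.07 0 0 0 0;0.09 -0.06 -0.1 0 0 0 0' | grep -E "pos|force"; python3 -m inch '0 0 0 0 0 0 0;0 0 0 0 0 0 0;0 0 0 0 0 0 0' | grep force; python3 - <<'E'
from m import *
p=np.load("p.npy")
b=capture("side")[160:240,195:315,::-1];t=capture("top")[130:220,200:333,::-1]
f=lambda b:cv2.resize(b,None,fx=6,fy=6,interpolation=cv2.INTER_CUBIC)
b=f(b);t=f(t)
for m in [(-83.5,34,145),(-83.5,-34,145),(-39.8,-180,91)]:
    u=(proj("side",W(p,np.array(m)/1e3))-[195,160]+.5)*6-.5;cv2.circle(b,tuple(int(x) for x in u),2,(0,0,255),-1)
cv2.imwrite("pics/f1.png",b);cv2.imwrite("pics/f2.png",t)
E
```

```text
tcp_pos: [0.4522, -0.2379, 0.1651]
contact_force: [2.1, -0.6, 0.0]
gripper_force: 0.0
contact_force: [-0.1, 0.1, 0.4]
gripper_force: 0.0
```

View pics/f1.png

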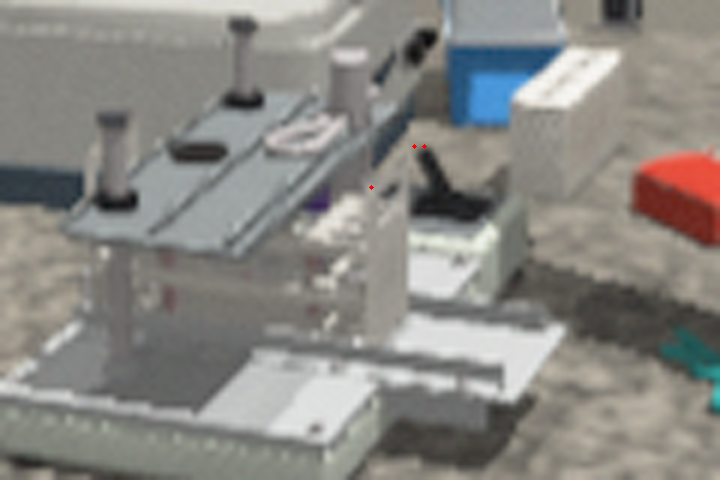

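View pics/f2.png

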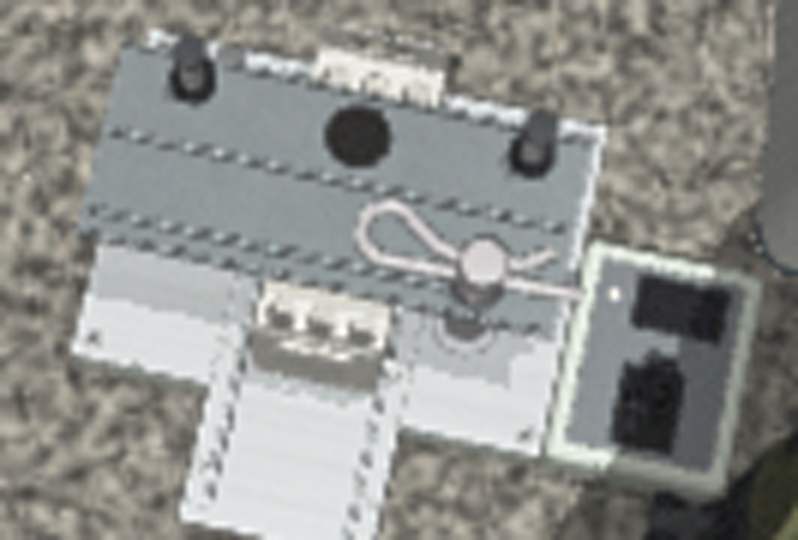

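```bash
python3 -c "from workcell import *;print(hand_in())"
```

```text
the job is handed in; nothing more can be done
None
```

The rack is pushed home, the plate is fully down, the clip is seated round the post, and the switch was pushed fully over last. The job is handed in after roughly 17 s of the allowed 54 s; the final pictures agree with this, though I did not check the bottles and slide box up close.

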